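# Pass the slide tray under the lamp bridge

### The arm

A 6-joint arm with a two-finger parallel gripper is mounted at the origin on a cart in front of the work surface, level with it; the furniture and walls round the work are solid. World frame = base frame: x ahead of the robot, y to its left, z up, the work surface at z = 0. Lengths are in m, angles in rad, forces in N, time in s.
With the tool pointing down it reaches from about 0.3 to 0.85 m from the base axis. Payload 4.2 kg.
Tool frame: the origin (TCP) lies on the centre line of the jaws, within the pads' length; the fingertips stand tcp_to_tips ahead of it and the grasp point (between the pads) lies 6 mm ahead of it (tcp_to_tips is the distance from the TCP to the fingertips, in m); z points along the fingers, y is the line along which they close (so a half turn about z gives the same grasp; the last joint's range is limited). The gripper opens to 91 mm and grips with 3 to 60 N. Pads are 32 mm wide; open, the fingers measure 118 mm over their backs; the gripper's body (76 mm by 178 mm) begins 60 mm behind the grasp point.
Start: joints at [1.281, 0.32, 1.565, -0, 1.257, -0.02], TCP at [0.153, 0.554, 0.239] pointing down, gripper open.
Joint ranges: [-3.11, 3.11], [-0.84, 2.01], [0.21, 2.61], [-1.34, 4.49], [0.05, 2.63], [-2.56, 2.56]. Speed limits (rad/s): [2.57, 2.57, 3.14, 3.14, 3.14, 3.14].

### API

Orientations are given as a 3x3 rotation matrix whose columns are the frame's x, y, z axes.
In Python, from cell import observe, read_camera, camera_info, close_job, recognise, outline_of, spot_point, tcp_to_tips gives the robot as it stands. The module is installed in compiled form; this text tells all that it offers.
- The arm moves only by the tool arm_command, never from a script. Its arguments are lists of equal length, an entry for each row: "linear": the shift along the tool's x, y, z in mm, a list of three; "spin": the turn about the tool's z in degrees; "gripper": the finger opening in mm, from 0 to 91.2. In form: {"linear": [[dx, dy, dz], ...], "spin": [spin, ...], "gripper": [gripper, ...]}. A call has 1 to 5 rows; each row is the pose to reach, as a shift and turn from the pose commanded when the call began, along the tool's axes at that moment; what a row does not reach only later rows make up. A row lasts 1/8 s, in which the tool goes at most 62.5 mm and 10.7 degrees, less where a joint would pass 70% of its speed; a pose out of reach is approached as far as the arm can. A call with a gripper value outside its range is refused whole. The fingers move at their own pace and stop on an object; "squeeze" is the grip in N (left out, the last holds). Time passes only in rows, so rows that repeat a pose let the fingers close. It gives the time, the measured TCP pose, the force, the opening and the grip force at its end, in the units of the state.
- observe(): the state, without advancing time (a new reading comes with each control period).
- read_camera(name): name is "scene" or "top" or "wrist"; returns the picture (480x640x3 uint8, red, green, blue); there is no depth.
- camera_info(name): a dict with "mtx" (3x3 intrinsics, pixels), "eye" and "attitude" of the camera in the world. Camera axes: x right, y up, looking along -z (the intrinsics and any distortion apply to the point x, -y, -z); pixel columns grow to the right and rows downward; lengths in m; the calibration is good to about 2 mm. A picture is of the moment at which its call begins: read the wrist's pose just before it. camera_info takes no time and is no camera call; for the wrist camera it gives the pose at the moment of the call.
- close_job(): hands the job in; it is judged then, once.
Trained networks look in the newest picture that a camera, given by its name, has taken for a name from the list of things; names that differ only in an ending like _2 or _b are one class to them, and where a whole thing is asked for, a point or a joint stands for the part that bears it (a point fixed in the world has none). Each returns a list of dicts, best first, with "conf" (0 to 1); they miss things now and then, are a little off and sometimes report something else, mostly with a low value. They report only what shows in the picture. A call takes as long as a camera call. They do not tell look-alikes from the thing itself.
- recognise(camera, thing): "box" ([left, top, width, height] as shares, 0 to 1, of the picture: columns of its width, rows of its height, round what is visible of it).
- outline_of(camera, thing): "region" (480x640 bool, what is visible of it) and "box" ([left, top, width, height] as shares, 0 to 1, of the picture: columns of its width, rows of its height, round what is visible of it).
- spot_point(camera, thing): "xy" ([column, row] as shares, 0 to 1, of the picture: columns of its width, rows of its height: a listed point, or the origin of a listed thing).
The state is a dict: "time_s": time; "qpos": joint angles; "dq": joint speeds; "effort": joint torques, N m; "position": TCP position; "eef_rot": TCP orientation; "contact_force": force on the tool from outside, world axes, zero at the start; "ft_torque": the same for the moment, N m; "gripper_width": finger opening in m; "finger_force": force on a finger pad.
Only numpy, scipy, OpenCV 4.12 (cv2) and the standard library are available. Lean on these libraries where they do the work, as an engineer would, in place of code of your own. Each camera call takes 0.05 s, during which the arm holds its last target. There are 200 camera calls.

### The job

Pass the steel slide tray under the low lamp bridge, entering at the open bench side and coming out between the two rails, until it lies flat between the rails against the end stop. The brown bottle is standing in the way between the rails: move it upright into the middle of the shallow white spill tray and leave it standing there. Keep the tray level, and do not knock over or shove aside the other things on the bench.

Things in the scene. Friction and masses are not known exactly. Their poses are not given: they have to be found in the camera images.
- slide_tray: loose steel slide tray, 0.22 kg: pan 70 mm wide (its x), 190 mm long (its y), rim 12 mm high, slides fixed in it, alike either way round. Two upright lugs to hold it by stand on its centre line at y = -78 and +78 mm. Origin: centre of the underside, z up. Starts on the bench to the right (-y) of the bridge, its y pointing roughly to the left (world +y)
- lug_left (a point): middle of the top edge of the tray's lug at its y = +78 mm; the lug is 12 mm thick (tray x), 30 mm long (tray y), top 46 mm above the tray's underside
- lug_right (a point): middle of the top edge of the tray's lug at its y = -78 mm; same size as the other lug
- bridge: fixed lamp bridge: two aluminium cheeks under a white hood. Origin: on the bench in the middle of the opening; y runs along the lane in the direction of travel (roughly world +y, to the left), z up. Opening 80 mm wide (x -40 to 40), 54 mm high, 50 mm deep (y -25 to 25); hood 116 mm wide, top at 90 mm (switch on it to 93). The lane's floor is the bench. Entry side (-y) is open bench
- end_stop (a point): middle of the inner face of the bridge's end stop, 247.5 mm along y from the bridge's origin; the stop is 16 mm high. Two rails, 12 mm high, 6 mm thick, 80 mm apart, run to it from the exit face of the hood (bridge y 25 to 257 mm). A tray against the stop has its origin at bridge x = 0, y = 152.5 mm
- brown_bottle: brown reagent bottle with white cap, loose, 0.19 kg, 125 mm high; body 58 mm across, up to about 105 mm high; cap 31 mm across, from 108 to 125 mm. Origin: centre of the underside, z up along the bottle. It starts upright on the bench between the exit rails
- spill_tray: shallow white square spill tray, fixed, 104 x 104 mm outside, 14 mm high, wall and floor 4 mm thick, inside 96 x 96 mm. Origin: centre of the underside
- white_bottle: bystander: white reagent bottle with blue cap, 66 mm across, 140 mm high; origin centre of underside
- beaker_b: bystander: clear plastic beaker with pipettes in it, 106 mm across, 116 mm high; origin centre of underside
- tape: bystander: roll of tape lying flat, 61 mm across, 19 mm high; origin centre of underside
- lab_timer: bystander: small white timer lying flat, 64 x 62 x 19 mm; origin centre of underside
Things that resemble listed ones, but are neither listed nor needed, are in the scene too. Of the things that look like the brown_bottle, take the one that is farthest to the robot's right at the start.

How it is judged:
By the outcome, as a careful person would: the job done as asked, in the order asked, and still so for the second after the job is handed in, with the robot touching nothing.
It also fails if it takes over 70 s, if anything falls off the work surface, if the arm or the gripper's body presses on something with over 40 N, if the wrist force passes 120 N, or if a joint passes its speed limit or range.

## Working session

There is one attempt and no reset: what is moved stays moved. The work goes in short steps, Python scripts to look and compute and a tool call to move; the robot and the scene stay as the last step left them, time stands still between calls to the robot, and variables do not carry over. Pictures are saved under pics/ and viewed, at most 10 in all, crops included, and the job is handed in when it is done.

Besides the shell and the picture viewer there is one more tool, called after "Call:" by a JSON object that holds its "fn" and its "kwargs", one argument or row to a line. arm_command: Moves the arm, as the interface text tells. Its arguments: {"type":"object","properties":{"linear":{"type":"array","items":{"type":"array","items":{"type":"number"}}},"spin":{"type":"array","items":{"type":"number"}},"gripper":{"type":"array","items":{"type":"number"}},"squeeze":{"type":"number"}},"required":["linear","spin","gripper"]}

```bash
mkdir -p pics
cat > h.py <<'E'
import numpy as np, cv2
from cell import *
def snap(n):
    ci=camera_info(n); im=read_camera(n); return ci,np.asarray(im)
def proj(ci,P):
    P=np.atleast_2d(P); c=(P-np.array(ci['eye']))@np.array(ci['attitude'])
    K=np.array(ci['mtx']); u=K[0,0]*c[:,0]/-c[:,2]+K[0,2]; v=K[1,1]*(-c[:,1])/-c[:,2]+K[1,2]
    return np.c_[u,v]
def ray(ci,uv):
    K=np.array(ci['mtx']); d=np.array([(uv[0]-K[0,2])/K[0,0],-(uv[1]-K[1,2])/K[1,1],-1.])
    return np.array(ci['eye']),np.array(ci['attitude'])@d
def atz(ci,uv,z):
    o,d=ray(ci,uv); return o+d*(z-o[2])/d[2]
def tri(obs):
    A=np.zeros((3,3));b=np.zeros(3)
    for ci,uv in obs:
        o,d=ray(ci,uv);d=d/np.linalg.norm(d);M=np.eye(3)-np.outer(d,d);A+=M;b+=M@o
    return np.linalg.solve(A,b)
def save(im,f): cv2.imwrite('pics/'+f,im[:,:,::-1])
E
cat > a.py <<'E'
from h import *
np.set_printoptions(precision=3,suppress=True)
s=observe();print(s['time_s'],s['position'],s['eef_rot'],tcp_to_tips)
C={}
ims=[]
for n in('scene','top','wrist'):
    ci,im=snap(n);C[n]=ci;ims.append(im);print(n,{k:np.array(v).round(3).tolist() if not isinstance(v,str) else v for k,v in ci.items()})
    for t in('slide_tray','lug_left','lug_right','bridge','end_stop','brown_bottle','spill_tray'):
        if n=='wrist' and t not in('brown_bottle','slide_tray'):continue
        r=spot_point(n,t)
        print(n,t,[(round(x['conf'],2),np.round(np.array(x['xy'])*[640,480],1).tolist(),atz(ci,np.array(x['xy'])*[640,480],0.046 if 'lug' in t else .016 if 'end' in t else 0)[:2].round(3).tolist()) for x in r[:4]])
save(ims[0],'s0.png');save(ims[1],'t0.png');save(ims[2],'w0.png')
E
python3 a.py
```

```text
0.0 [0.153 0.554 0.238] [[-0.964  0.266 -0.001]
 [ 0.266  0.964 -0.002]
 [ 0.    -0.002 -1.   ]] 0.025
scene {'mtx': [[563.98, 0.0, 328.467], [0.0, 563.98, 249.633], [0.0, 0.0, 1.0]], 'eye': [-0.254, -0.41, 0.831], 'attitude': [[0.48, 0.575, -0.663], [-0.877, 0.325, -0.354], [0.012, 0.751, 0.66]]}
scene slide_tray [(0.67, [429.0, 317.0], [0.501, -0.234]), (0.51, [341.0, 275.0], [0.521, -0.027])]
scene lug_left [(0.71, [394.8, 288.9], [0.496, -0.159])]
scene lug_right [(0.63, [475.5, 312.1], [0.514, -0.316]), (0.27, [245.4, 239.7], [0.474, 0.181])]
scene bridge [(0.71, [337.7, 273.6], [0.522, -0.019])]
scene end_stop [(0.92, [241.8, 236.6], [0.507, 0.217])]
scene brown_bottle [(0.9, [175.2, 249.6], [0.413, 0.332]), (0.84, [209.0, 265.1], [0.409, 0.235]), (0.8, [143.3, 275.8], [0.315, 0.335])]
scene spill_tray [(0.69, [186.6, 216.9], [0.518, 0.385])]
top {'mtx': [[448.148, 0.0, 324.455], [0.0, 448.148, 245.271], [0.0, 0.0, 1.0]], 'eye': [0.486, -0.006, 1.008], 'attitude': [[0.011, 0.999, -0.04], [-0.999, 0.01, -0.033], [-0.032, 0.04, 0.999]]}
top slide_tray [(0.73, [442.9, 256.3], [0.505, -0.238]), (0.35, [483.8, 253.2], [0.512, -0.328])]
top lug_left []
top lug_right [(0.97, [484.7, 254.6], [0.508, -0.315])]
top bridge [(0.58, [353.7, 245.5], [0.527, -0.039])]
top end_stop [(0.63, [240.7, 248.5], [0.517, 0.213])]
top brown_bottle [(0.9, [235.2, 299.8], [0.402, 0.226]), (0.66, [271.8, 249.8], [0.515, 0.145]), (0.65, [185.3, 340.2], [0.309, 0.338]), (0.65, [190.8, 299.6], [0.401, 0.328])]
top spill_tray [(0.82, [166.2, 246.0], [0.521, 0.387])]
wrist {'mtx': [[343.527, 0.0, 318.65], [0.0, 343.527, 242.121], [0.0, 0.0, 1.0]], 'eye': [0.086, 0.573, 0.385], 'attitude': [[0.266, -0.934, -0.238], [0.964, 0.258, 0.065], [0.0, -0.246, 0.969]]}
wrist slide_tray []
wrist brown_bottle []
```

View pics/s0.png

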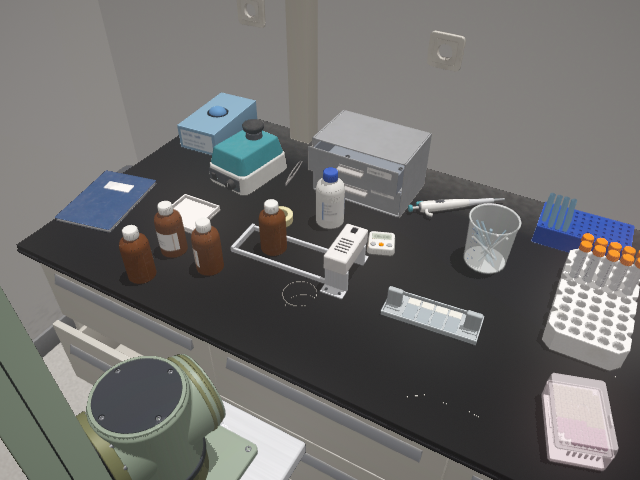

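View pics/t0.png

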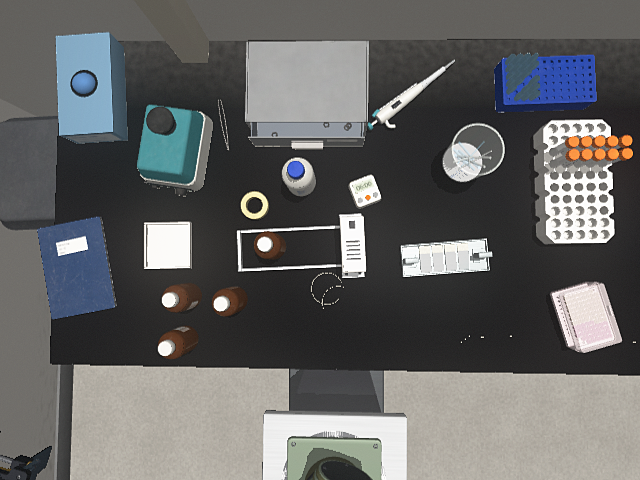

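The pictures show the target brown bottle between the rails (top px 265,244; the rightmost of four), and the spill tray at (167,245). The hood is at (352,245) and the slide tray at (445,257). The white bottle, tape and timer stand just behind the rails. Next I fit the known shapes to the outlines in both fixed views.

```bash
cat > fit.py <<'E'
from h import *
from scipy.optimize import minimize
def box(x0,x1,y0,y1,z0,z1): return np.array([[x,y,z] for x in(x0,x1) for y in(y0,y1) for z in(z0,z1)])/1000
def cyl(r,z0,z1): 
    a=np.linspace(0,2*np.pi,40); return np.array([[r*np.cos(t),r*np.sin(t),z] for t in a for z in(z0,z1)])/1000
M={'brown_bottle':[cyl(29,0,95),cyl(15.5,95,125)],'spill_tray':[box(-52,52,-52,52,0,14)],
'slide_tray':[box(-35,35,-95,95,0,12),box(-6,6,-93,-63,0,46),box(-6,6,63,93,0,46)],
'bridge':[box(-58,58,-25,25,54,90),box(-58,-40,-25,25,0,90),box(40,58,-25,25,0,90),box(-46,-40,25,257,0,12),box(40,46,25,257,0,12),box(-46,46,247.5,257,0,16)],
'white_bottle':[cyl(33,0,110),cyl(15,110,140)],'beaker_b':[cyl(53,0,116)],'tape':[cyl(30.5,0,19)],'lab_timer':[box(-32,32,-31,31,0,19)]}
def render(ci,t,p):
    x,y,z,w=p;c,s=np.cos(w),np.sin(w);R=np.array([[c,-s,0],[s,c,0],[0,0,1]])
    m=np.zeros((480*4,640*4),np.uint8)
    for b in M[t]:
        q=proj(ci,b@R.T+[x,y,z]);cv2.fillConvexPoly(m,cv2.convexHull(((q+.5)*4).round().astype(np.int32)),255)
    return cv2.resize(m,(640,480),interpolation=cv2.INTER_AREA)/255.
def fit(t,views,p0,zfree=True):
    def cost(v):
        p=np.array([v[0],v[1],v[2] if zfree else p0[2],v[3]*10]); e=0
        for ci,m in views:
            r=render(ci,t,p); e+=np.abs(r-m).sum()/m.sum()
        return e
    s0=np.array([p0[0],p0[1],p0[2],p0[3]/10]); best=None
    for d in(.01,.004):
        sim=np.vstack([s0]+[s0+d*np.eye(4)[i] for i in range(4)])
        r=minimize(cost,s0,method='Nelder-Mead',options=dict(initial_simplex=sim,xatol=1e-5,fatol=1e-5,maxfev=250)); s0=r.x
    return np.array([s0[0],s0[1],s0[2],s0[3]*10]),r.fun
def pick(n,t,ci,xy,zc=0.03):
    tgt=proj(ci,[xy[0],xy[1],zc])[0]; R=outline_of(n,t)
    R=[(np.linalg.norm(np.argwhere(r['region'])[:,::-1].mean(0)-tgt),r) for r in R if r['region'].sum()>30]
    return min(R,key=lambda a:a[0]) if R else (999,None)
E
cat > b.py <<'E'
from fit import *
np.set_printoptions(precision=4,suppress=True)
init={'brown_bottle':(.515,.14,0,0),'spill_tray':(.52,.386,0,0),'slide_tray':(.503,-.236,0,-.1),'bridge':(.525,-.03,0,0)}
V={t:[] for t in init}; out=[]
for n in('scene','top'):
    ci,im=snap(n); vis=im.copy()
    for t in init:
        zc=.06 if t=='brown_bottle' else .02
        c=init[t][:2] if t!='bridge' else (.52,.08)
        d,r=pick(n,t,ci,c,zc); print(n,t,round(d,1),r and round(r['conf'],2))
        if r is not None: V[t].append((ci,r['region'].astype(float)))
    out.append((n,ci,im))
P={}
for t in init:
    P[t],e=fit(t,V[t],init[t]);Pz,e2=fit(t,V[t],init[t],False);print(t,P[t],round(e,3),'z0:',Pz,round(e2,3),'n',len(V[t])); P[t]=Pz;P[t][2]=0
np.save('P.npy',P,allow_pickle=True)
for n,ci,im in out:
    v=im.copy()
    for t in P:
        m=(render(ci,t,P[t])>.5).astype(np.uint8);cs,_=cv2.findContours(m,cv2.RETR_LIST,cv2.CHAIN_APPROX_NONE);cv2.drawContours(v,cs,-1,(255,0,255),1)
    out[[o[0] for o in out].index(n)]=(n,ci,v)
a=out[0][2][180:350,150:500];b=out[1][2][200:300,130:500]
a=cv2.resize(a,None,fx=2,fy=2)[:, :700];b=cv2.resize(b,(700,190))
save(np.vstack([a,b]),'fit.png')
E
python3 b.py
```

```text
scene brown_bottle 1.8 0.68
scene spill_tray 8.4 0.6
scene slide_tray 5.4 0.96
scene bridge 29.6 0.68
top brown_bottle 3.6 0.55
top spill_tray 4.6 0.61
top slide_tray 0.8 0.56
top bridge 32.2 0.72
brown_bottle [0.5226 0.1421 0.0023 0.0336] 0.143 z0: [ 0.523   0.143   0.004  -0.0041] 0.15 n 2
spill_tray [0.5234 0.3807 0.0013 0.0373] 0.668 z0: [0.5241 0.3814 0.0042 0.0277] 0.679 n 2
slide_tray [ 0.502  -0.238   0.0025  0.086 ] 0.081 z0: [ 0.5029 -0.2382 -0.0018  0.0849] 0.098 n 2
bridge [ 0.5264 -0.0336  0.0017  0.0552] 0.544 z0: [ 0.5257 -0.0333  0.004   0.0482] 0.543 n 2
```

View pics/fit.png

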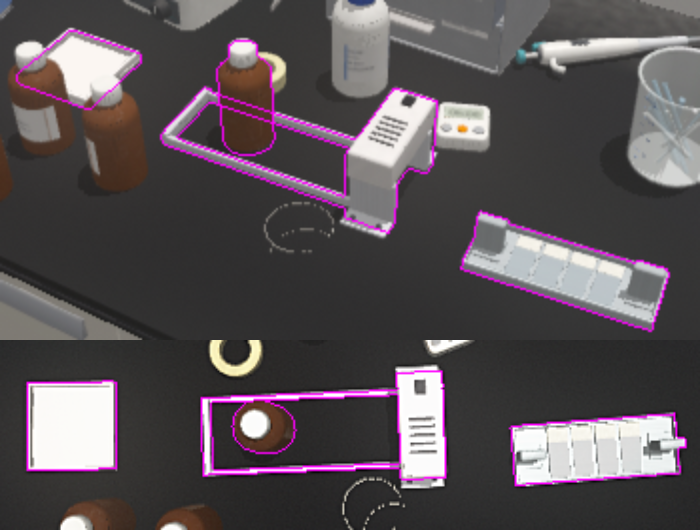

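The overlays sit well on the bottle, spill tray, bridge and slide tray. A dotted glass ring shows near the hood (scene px 299,293; top 327,289). I measure it and the white bottle for gripper clearance, and start moving towards the bottle.

```bash
cat > c.py <<'E'
from fit import *
np.set_printoptions(precision=4,suppress=True)
V={'white_bottle':[],'lab_timer':[],'tape':[]};init={'white_bottle':(.64,.05,0,0),'lab_timer':(.6,-.06,0,0.3),'tape':(.58,.16,0,0)}
for n in('scene','top'):
    ci,im=snap(n)
    for t in V:
        d,r=pick(n,t,ci,init[t][:2],.06 if 'b' == t[-1] else .02);print(n,t,round(d),r and round(r['conf'],2))
        if r is not None:V[t].append((ci,r['region'].astype(float)))
    g=dict(scene=(299,293),top=(327,289))[n]; print('glass at z0,z50',atz(ci,g,0),atz(ci,g,.05))
for t in V: print(t,fit(t,V[t],init[t],False))
print(camera_info('top')['eye'])
E
python3 c.py
```

```text
scene white_bottle 27 0.92
scene lab_timer 13 0.71
scene tape 9 0.42
glass at z0,z50 [0.4321 0.0231 0.    ] [ 0.3908 -0.003   0.05  ]
top white_bottle 23 0.64
top lab_timer 21 0.92
top tape 18 0.86
glass at z0,z50 [0.4286 0.0196 0.    ] [0.4314 0.0183 0.05  ]
white_bottle (array([ 0.6684,  0.0807, -0.0153, -0.0715]), np.float64(0.17176078179402077))
lab_timer (array([ 0.6488, -0.0613, -0.0247,  0.3567]), np.float64(0.23876993129795743))
tape (array([ 0.6136,  0.1858, -0.0259, -0.1747]), np.float64(1.7827067979057099))
[ 0.4865 -0.0065  1.0075]
```

Call:
{"fn": "arm_command", "kwargs": {
  "linear": [
    [-52,-33,0],
    [-104,-67,0],
    [-156,-100,0],
    [-208,-133,0],
    [-260,-167,0]
  ],
  "spin": [-4,-8,-12,-15,-18],
  "gripper": [91,91,91,91,91]
}}

```text
time_s: 2.48
position: [0.3605, 0.3225, 0.2392]
eef_rot: [[-0.999, -0.046, 0.001], [-0.046, 0.999, 0.001], [-0.001, 0.001, -1.0]]
contact_force: [1.3, -1.1, 1.3]
gripper_width: 0.0911
finger_force: 0.0
```

Call:
{"fn": "arm_command", "kwargs": {
  "linear": [
    [-38,-47,0],
    [-77,-94,0],
    [-115,-141,0],
    [-154,-188,0],
    [-154,-188,0]
  ],
  "spin": [0,0,0,0,0],
  "gripper": [91,91,91,91,91]
}}

```text
time_s: 3.1
position: [0.5239, 0.14, 0.2386]
eef_rot: [[-0.999, -0.039, 0.001], [-0.039, 0.999, -0.001], [-0.001, -0.001, -1.0]]
contact_force: [-0.5, -0.1, -0.6]
gripper_width: 0.0907
finger_force: 0.0
```

```bash
cat > d.py <<'E'
from fit import *
np.set_printoptions(precision=4,suppress=True)
P=np.load('P.npy',allow_pickle=True).item()
s=observe();print(s['time_s'],s['position'],s['eef_rot'][:2].tolist() if hasattr(s['eef_rot'],'tolist') else s['eef_rot'])
ci,im=snap('wrist');v=im.copy()
for t in('brown_bottle','bridge','spill_tray'):
    R=outline_of('wrist',t)
    print(t,[(round(r['conf'],2),int(r['region'].sum()),(np.array(r['box'])*[640,480,640,480]).round().tolist()) for r in R[:3]])
    m=(render(ci,t,P[t])>.5).astype(np.uint8);cs,_=cv2.findContours(m,cv2.RETR_LIST,cv2.CHAIN_APPROX_NONE);cv2.drawContours(v,cs,-1,(255,0,255),1)
for z in(.125,.108): print(proj(ci,[*P['brown_bottle'][:2],z]))
save(v,'w1.png')
E
python3 d.py
```

```text
3.1 [0.5239 0.14   0.2386] [[-0.9992439452546846, -0.03887070754400207, 0.0007784387460313302], [-0.03887116247177782, 0.9992440635669417, -0.0005780608257542375]]
brown_bottle [(0.87, 3603, [288.0, 193.0, 65.0, 74.0]), (0.73, 7798, [481.0, 71.0, 136.0, 80.0]), (0.7, 3677, [498.0, 3.0, 118.0, 47.0])]
bridge [(0.81, 12637, [82.0, 151.0, 315.0, 139.0])]
spill_tray [(0.97, 9380, [480.0, 179.0, 114.0, 93.0])]
[[322.2674 245.2384]]
[[322.0725 239.9866]]
```

View pics/w1.png

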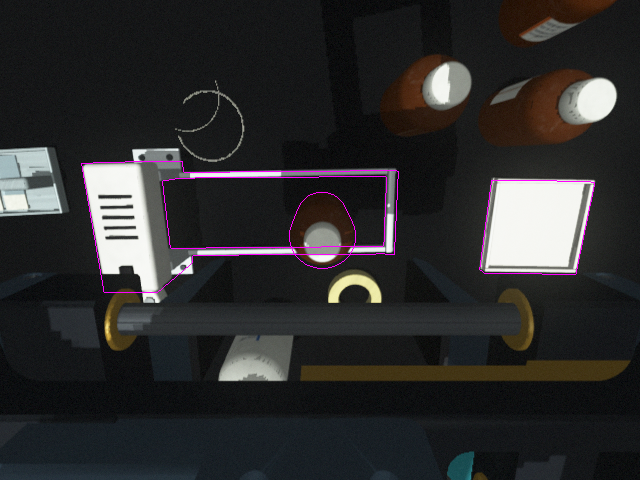

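The wrist view confirms the fits: bridge, spill tray (px 540,225) and bottle outline all match. The cap is at (322,241), about 3 mm nearer the robot than fitted. Descending to grasp the bottle.

Call:
{"fn": "arm_command", "kwargs": {
  "linear": [
    [3,2.5,50],
    [3,2.5,100],
    [3,2.5,140],
    [3,2.5,158],
    [3,2.5,158]
  ],
  "spin": [0,0,0,0,0],
  "gripper": [91,91,91,91,91]
}}

```text
time_s: 3.92
position: [0.5167, 0.1464, 0.0799]
eef_rot: [[-0.999, -0.047, -0.003], [-0.047, 0.999, -0.001], [0.003, -0.0, -1.0]]
contact_force: [-0.7, -0.1, 0.1]
gripper_width: 0.0908
finger_force: 0.0
```

Call:
{"fn": "arm_command", "kwargs": {
  "linear": [
    [0,0,0],
    [0,0,0],
    [0,0,0],
    [0,0,0],
    [0,0,0]
  ],
  "spin": [0,0,0,0,0],
  "gripper": [75,62,50,50,50],
  "squeeze": 30
}}

```text
time_s: 4.55
position: [0.5188, 0.1452, 0.0816]
eef_rot: [[-0.999, -0.044, 0.001], [-0.044, 0.999, 0.0], [-0.001, 0.0, -1.0]]
contact_force: [-1.4, -2.1, 5.5]
gripper_width: 0.0576
finger_force: 30.0
```

Call:
{"fn": "arm_command", "kwargs": {
  "linear": [
    [0,0,-25],
    [0,0,-50],
    [-2,40,-50],
    [-5,90,-50],
    [-8,140,-50]
  ],
  "spin": [0,0,0,0,0],
  "gripper": [50,50,50,50,50]
}}

```text
time_s: 5.18
position: [0.5199, 0.2868, 0.1306]
eef_rot: [[-0.999, -0.043, -0.001], [-0.043, 0.999, 0.0], [0.001, 0.0, -1.0]]
contact_force: [0.7, -0.5, -0.4]
gripper_width: 0.0573
finger_force: 30.0
```

Call:
{"fn": "arm_command", "kwargs": {
  "linear": [
    [-3,45,0],
    [-5,80,0],
    [-6,96,0],
    [-6,96,0],
    [-6,96,0]
  ],
  "spin": [0,0,0,0,0],
  "gripper": [50,50,50,50,50]
}}

```text
time_s: 5.8
position: [0.5218, 0.3803, 0.1307]
eef_rot: [[-0.999, -0.043, -0.001], [-0.043, 0.999, -0.001], [0.001, -0.001, -1.0]]
contact_force: [-0.3, -0.4, -1.4]
gripper_width: 0.0576
finger_force: 30.0
```

```bash
cat > e.py <<'E'
from fit import *
np.set_printoptions(precision=4,suppress=True)
P=np.load('P.npy',allow_pickle=True).item()
s=observe();p=np.array(s['position']);print(s['time_s'],p,np.array(s['eef_rot']))
V=[]
for n in('scene','top','wrist'):
    ci,im=snap(n); d,r=pick(n,'brown_bottle',ci,p[:2],p[2]-.02); print(n,round(d,1),r and round(r['conf'],2),r and int(r['region'].sum()))
    m=render(ci,'brown_bottle',(p[0],p[1],p[2]-.0816,0))
    for x in outline_of(n,'brown_bottle'):
        print('  ',round(x['conf'],2),(x['region']&(m>.5)).sum()/m.sum())
    save(im,'p_%s.png'%n)
E
python3 e.py
```

```text
5.8 [0.5218 0.3803 0.1307] [[-0.9991 -0.0435 -0.0009]
 [-0.0435  0.9991 -0.0012]
 [ 0.0009 -0.0011 -1.    ]]
scene 4.9 0.79 949
   0.85 0.0
   0.81 0.0
   0.79 0.6800409927832033
   0.7 0.0
top 62.8 0.65 951
   0.92 0.0
   0.65 0.0
   0.56 0.0
wrist 4.0 0.82 9979
   0.87 0.0
   0.82 0.5389521141946073
   0.63 0.0
```

Call:
{"fn": "arm_command", "kwargs": {
  "linear": [
    [-1,1,20],
    [-1,1,34],
    [-1,1,40],
    [-1,1,43],
    [-1,1,44]
  ],
  "spin": [0,0,0,0,0],
  "gripper": [50,50,50,50,50]
}}

```text
time_s: 6.88
position: [0.5231, 0.3829, 0.0872]
eef_rot: [[-0.999, -0.044, 0.0], [-0.044, 0.999, 0.0], [-0.0, 0.0, -1.0]]
contact_force: [-0.6, 1.1, -1.4]
gripper_width: 0.0576
finger_force: 30.0
```

Run:
```python
from h import *
ci,im=snap('scene');print(observe()['position'],observe()['contact_force'])
a=cv2.resize(im[150:300,110:260],(600,600));save(a[:, :],'pl1.png')
```

```text
[0.52307164 0.3829265  0.08721571] [-0.42767593 -0.57838771 -1.56787905]
```

View pics/pl1.png

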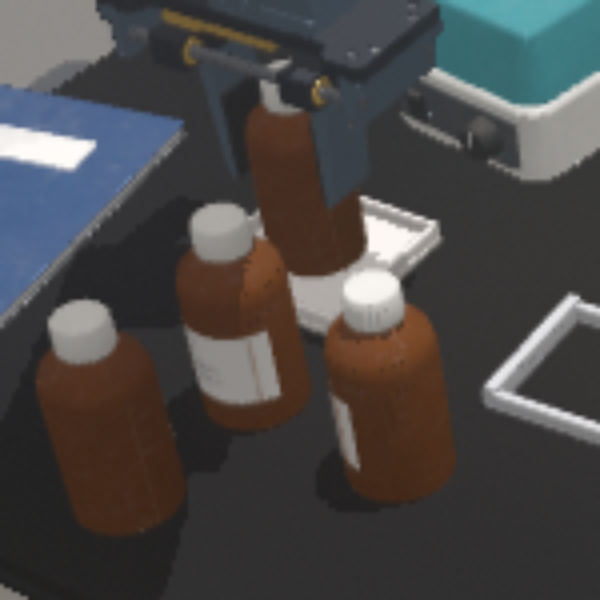

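The bottle hangs upright over the middle of the spill tray, with its bottom at about crop (320,270). Lowering it the last bit.

Call:
{"fn": "arm_command", "kwargs": {
  "linear": [
    [0,0,1],
    [0,0,2],
    [0,0,2]
  ],
  "spin": [0,0,0],
  "gripper": [50,50,50]
}}

```text
time_s: 7.3
position: [0.5231, 0.3829, 0.0857]
eef_rot: [[-0.999, -0.044, 0.001], [-0.044, 0.999, 0.001], [-0.001, 0.001, -1.0]]
contact_force: [-0.8, -0.9, 2.1]
gripper_width: 0.0574
finger_force: 30.0
```

Call:
{"fn": "arm_command", "kwargs": {
  "linear": [
    [0,0,0],
    [0,0,0],
    [0,0,0],
    [0,0,-40],
    [0,0,-90]
  ],
  "spin": [0,0,0,0,0],
  "gripper": [70,91,91,91,91]
}}

```text
time_s: 7.92
position: [0.5223, 0.3823, 0.1745]
eef_rot: [[-0.999, -0.044, -0.003], [-0.044, 0.999, -0.002], [0.003, -0.002, -1.0]]
contact_force: [0.6, -0.1, 1.0]
gripper_width: 0.0913
finger_force: 0.0
```

```bash
cat > g.py <<'E'
from fit import *
np.set_printoptions(precision=4,suppress=True)
P=np.load('P.npy',allow_pickle=True).item()
s=observe();print(s['time_s'],s['position'],s['gripper_width'])
V=[];m=[]
for n in('scene','wrist'):
    ci,im=snap(n);d,r=pick(n,'brown_bottle',ci,P['spill_tray'][:2],.06);print(n,d,r and r['conf']);V.append((ci,r['region'].astype(float)));m.append(im)
print(fit('brown_bottle',V[1:],(.523,.382,.004,0),False))
save(np.hstack([cv2.resize(m[0][150:300,110:260],(400,400)),cv2.resize(m[1],(400,400))]),'pl2.png')
E
python3 g.py
```

```text
7.925 [0.5223 0.3823 0.1745] 0.09134703739587066
scene 2.1463167779183268 0.72
wrist 7.72720040308548 0.73
(array([ 0.5246,  0.383 ,  0.0088, -0.0008]), np.float64(0.10596106048053022))
```

View pics/pl2.png

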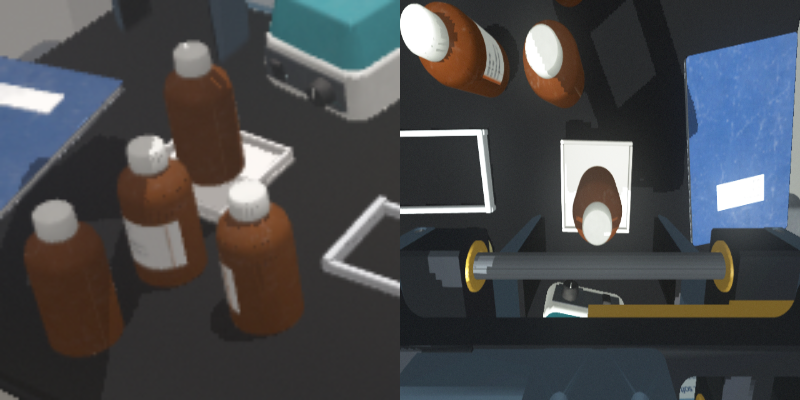

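The bottle stands upright in the middle of the spill tray (fit 0.525, 0.383). Now to the slide tray's right lug.

Call:
{"fn": "arm_command", "kwargs": {
  "linear": [
    [0,-5,-55],
    [2,-50,-65],
    [5,-108,-65],
    [7,-166,-65],
    [10,-224,-65]
  ],
  "spin": [0,9,18,27,36],
  "gripper": [91,91,80,70,60]
}}

```text
time_s: 8.75
position: [0.5219, 0.1566, 0.2382]
eef_rot: [[-0.832, 0.555, -0.003], [0.555, 0.832, -0.001], [0.002, -0.002, -1.0]]
contact_force: [0.2, -0.8, 0.2]
gripper_width: 0.064
finger_force: 0.0
```

Call:
{"fn": "arm_command", "kwargs": {
  "linear": [
    [-31,-49,0],
    [-62,-98,0],
    [-93,-147,0],
    [-124,-196,0],
    [-154,-245,0]
  ],
  "spin": [10,20,30,41,51],
  "gripper": [60,60,60,60,60]
}}

```text
time_s: 9.38
position: [0.5152, -0.1324, 0.2382]
eef_rot: [[-0.091, 0.996, -0.003], [0.996, 0.091, 0.001], [0.001, -0.003, -1.0]]
contact_force: [-0.1, 0.2, 0.1]
gripper_width: 0.0601
finger_force: 0.0
```

Call:
{"fn": "arm_command", "kwargs": {
  "linear": [
    [-50,-6,0],
    [-105,-13,0],
    [-155,-19,0],
    [-183,-23,0],
    [-183,-23,0]
  ],
  "spin": [0,0,0,0,0],
  "gripper": [50,50,50,50,50]
}}

```text
time_s: 10.0
position: [0.5101, -0.3165, 0.2376]
eef_rot: [[-0.094, 0.996, -0.003], [0.996, 0.094, 0.002], [0.002, -0.003, -1.0]]
contact_force: [0.6, -0.5, -0.4]
gripper_width: 0.0501
finger_force: 0.0
```

```bash
cat > k.py <<'E'
from fit import *
np.set_printoptions(precision=4,suppress=True)
P=np.load('P.npy',allow_pickle=True).item()
s=observe();print(s['time_s'],s['position'],np.array(s['eef_rot'])[:2])
V=[];C={}
obs={'lug_left':[],'lug_right':[]}
for n in('scene','top','wrist'):
    ci,im=snap(n);d,r=pick(n,'slide_tray',ci,P['slide_tray'][:2],.02);print(n,round(d,1),r and (round(r['conf'],2),int(r['region'].sum())))
    C[n]=(ci,im)
    if r is not None and n!='top' and d<40:V.append((ci,r['region'].astype(float)))
    for l in obs:
        q=spot_point(n,l)
        print('  ',l,[(round(x['conf'],2),atz(ci,np.array(x['xy'])*[640,480],.046)[:2]) for x in q[:2]])
        if q and q[0]['conf']>.5: obs[l].append((ci,np.array(q[0]['xy'])*[640,480]))
for l in obs:
    if len(obs[l])>1: print(l,'tri',tri(obs[l]))
print(fit('slide_tray',V,P['slide_tray'],False))
ci,im=C['wrist'];v=im.copy()
for t in('slide_tray','bridge'):
    m=(render(ci,t,P[t])>.5).astype(np.uint8);cs,_=cv2.findContours(m,cv2.RETR_LIST,cv2.CHAIN_APPROX_NONE);cv2.drawContours(v,cs,-1,(255,0,255),1)
save(v,'w3.png')
E
python3 k.py
```

```text
10.0 [ 0.5101 -0.3165  0.2376] [[-0.0936  0.9956 -0.0031]
 [ 0.9956  0.0936  0.002 ]]
scene 5.0 (0.85, 3056)
   lug_left [(0.83, array([ 0.4995, -0.16  ]))]
   lug_right [(0.6, array([ 0.5098, -0.3166]))]
top 0.8 (0.68, 2663)
   lug_left [(0.95, array([ 0.4984, -0.1594]))]
   lug_right [(0.91, array([ 0.5105, -0.3188])), (0.45, array([0.6537, 0.0783]))]
wrist 6.6 (0.92, 12490)
   lug_left [(0.87, array([ 0.4924, -0.1607]))]
   lug_right [(0.88, array([ 0.5081, -0.3179]))]
lug_left tri [ 0.4957 -0.1605  0.049 ]
lug_right tri [ 0.5091 -0.3175  0.0474]
(array([ 0.5021, -0.2389,  0.0053,  0.0944]), np.float64(0.1079629688762816))
```

View pics/w3.png

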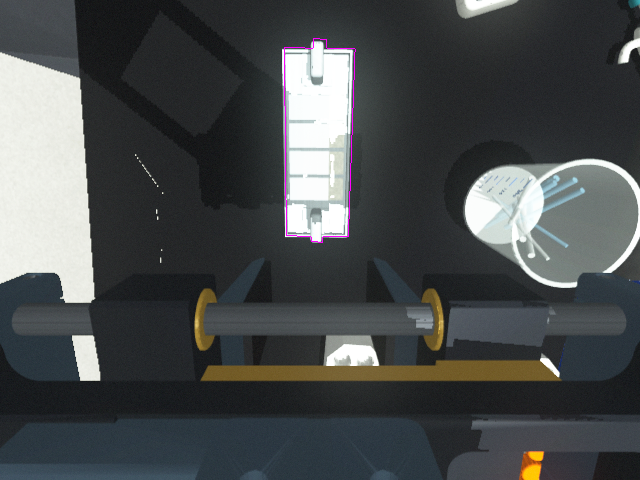

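The wrist view shows the slide tray (px 318,145) exactly on the fitted outline, with its right lug at (316,225). I check the beaker's clearance before going down.

Run:
```python
from fit import *
V=[]
for n in('scene','wrist'):
    ci,im=snap(n);d,r=pick(n,'beaker_b',ci,(.67,-.31),.05);print(n,d,r and (r['conf'],r['region'].sum()))
    if r: V.append((ci,r['region'].astype(float)))
print(fit('beaker_b',V,(.67,-.31,0,0),False))
```

```text
scene 14.665274293838786 (0.57, np.int64(1132))
wrist 82.84533149841137 (0.69, np.int64(17450))
(array([ 0.72465934, -0.27925469, -0.04103277, -0.01828277]), np.float64(2.164677457760064))
```

The beaker's near edge is around x = 0.67, so there is plenty of clearance. Descending.

Call:
{"fn": "arm_command", "kwargs": {
  "linear": [
    [0,0,50],
    [0,0,100],
    [0,0,150],
    [0,0,180],
    [0,0,190]
  ],
  "spin": [0,0,0,0,0],
  "gripper": [40,40,40,40,40]
}}

```text
time_s: 11.42
position: [0.5101, -0.3146, 0.048]
eef_rot: [[-0.096, 0.995, -0.003], [0.995, 0.096, 0.002], [0.002, -0.003, -1.0]]
contact_force: [0.4, 0.3, -0.1]
gripper_width: 0.0401
finger_force: 0.0
```

Call:
{"fn": "arm_command", "kwargs": {
  "linear": [
    [0,0,0],
    [0,0,0],
    [0,0,0],
    [0,0,0]
  ],
  "spin": [0,0,0,0],
  "gripper": [25,8,8,8],
  "squeeze": 25
}}

```text
time_s: 11.92
position: [0.5114, -0.3156, 0.0513]
eef_rot: [[-0.097, 0.995, 0.001], [0.995, 0.097, -0.001], [-0.001, 0.001, -1.0]]
contact_force: [-1.5, 0.2, 5.9]
gripper_width: 0.0118
finger_force: 25.0
```

Call:
{"fn": "arm_command", "kwargs": {
  "linear": [
    [15,8,-2],
    [31,16,-2],
    [47,24,-2],
    [63,31,-2],
    [63,31,-2]
  ],
  "spin": [0.6,1.3,2,2.6,2.6],
  "gripper": [8,8,8,8,8]
}}

```text
time_s: 12.55
position: [0.5359, -0.2485, 0.0517]
eef_rot: [[-0.053, 0.999, -0.0], [0.999, 0.053, 0.0], [0.0, -0.0, -1.0]]
contact_force: [-0.6, -0.5, -3.0]
gripper_width: 0.0116
finger_force: 25.0
```

```bash
cat > m.py <<'E'
from fit import *
import sys
np.set_printoptions(precision=4,suppress=True)
P=np.load('P.npy',allow_pickle=True).item()
s=observe();p=np.array(s['position']);R=np.array(s['eef_rot']);print(s['time_s'],p,s['contact_force'],'yaw',np.arctan2(R[1,1],R[0,1]))
B=P['bridge'].copy()
side=float(sys.argv[1]) # lug held: -78 or 78
w=np.arctan2(R[1,1],R[0,1]); w=(w+np.pi/2)%np.pi-np.pi/2
o=p[:2]-side/1000*np.array([-np.sin(w),np.cos(w)])
T0=np.array([o[0],o[1],0,w])
V=[];Bv=[];C={}
for n in sys.argv[2].split(','):
    ci,im=snap(n);C[n]=(ci,im)
    d,r=pick(n,'slide_tray',ci,o,.02);print(n,round(d,1),r and (round(r['conf'],2),int(r['region'].sum())))
    if len(sys.argv)>3 and d<60: V.append((ci,r['region'].astype(float)))
T=T0
if V: T,e=fit('slide_tray',V,T0,False);print('fit tray',T,e)
for nm,t in(('hand',T0),('fit',T)):
    d=t[:2]-B[:2];c,q=np.cos(B[3]),np.sin(B[3]);print(nm,'in bridge x,y mm',np.round([1e3*(c*d[0]+q*d[1]),1e3*(-q*d[0]+c*d[1])],1),'yaw deg',np.degrees(t[3]-B[3]).round(2))
v=[]
for n,(ci,im) in C.items():
    a=im.copy()
    for t,pp in(('slide_tray',T),('bridge',B)):
        m=(render(ci,t,pp)>.5).astype(np.uint8);cs,_=cv2.findContours(m,cv2.RETR_LIST,cv2.CHAIN_APPROX_NONE);cv2.drawContours(a,cs,-1,(255,0,255),1)
    v.append(a)
k=sys.argv[4] if len(sys.argv)>4 else 'm'
if k!='m': save(v[-1],k+'.png')
E
python3 m.py -78 scene,wrist f m1
```

```text
12.55 [ 0.5359 -0.2485  0.0517] [-0.5654 -0.509  -3.0277] yaw 0.05328852660170306
scene 6.4 (0.75, 2397)
wrist 1.4 (0.64, 36982)
fit tray [ 0.5315 -0.169   0.0051  0.0457] 0.3636042142058275
hand in bridge x,y mm [  -0.6 -137.5] yaw deg 0.29
fit in bridge x,y mm [  -0.8 -135.8] yaw deg -0.15
```

View pics/m1.png

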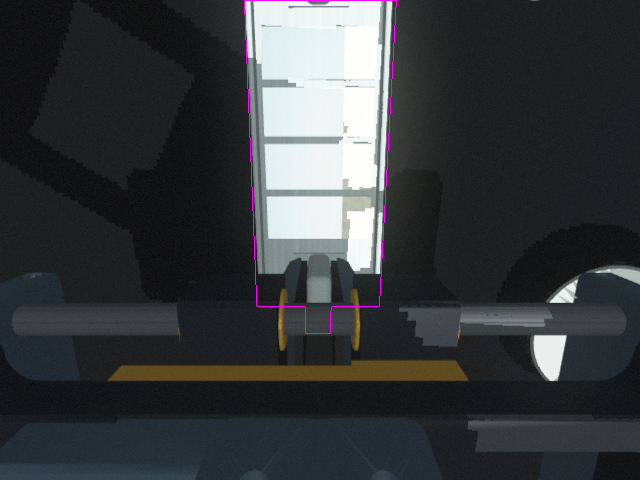

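Call:
{"fn": "arm_command", "kwargs": {
  "linear": [
    [0,0,2],
    [15,0.3,2],
    [30,0.5,2],
    [45,0.7,2],
    [60,1,2]
  ],
  "spin": [0.2,0.2,0.2,0.2,0.2],
  "gripper": [8,8,8,8,8]
}}

```text
time_s: 13.38
position: [0.5349, -0.1903, 0.0513]
eef_rot: [[-0.048, 0.999, 0.004], [0.999, 0.048, -0.003], [-0.003, 0.003, -1.0]]
contact_force: [0.7, -4.6, 6.1]
gripper_width: 0.0122
finger_force: 25.0
```

```bash
python3 m.py -78 scene f m2
```

```text
13.375 [ 0.5349 -0.1903  0.0513] [ 0.6817 -4.6252  6.0967] yaw 0.048157286964273245
scene 6.6 (0.76, 1768)
fit tray [ 0.5335 -0.1116  0.0054  0.015 ] 0.5233852364475202
hand in bridge x,y mm [  1.6 -79.3] yaw deg -0.0
fit in bridge x,y mm [  4.  -78.6] yaw deg -1.91
```

View pics/m2.png

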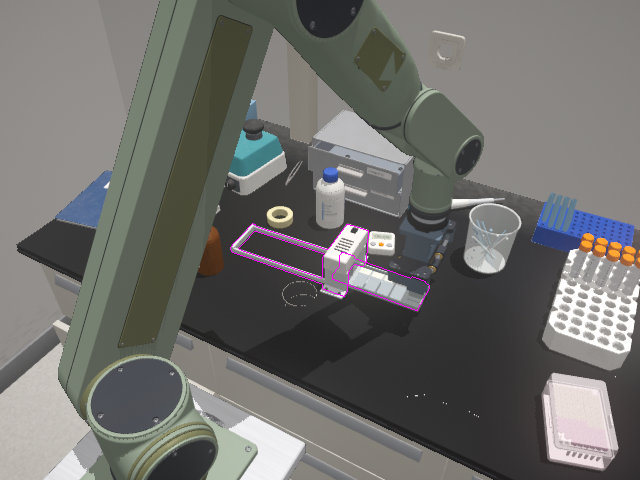

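The tray nose is entering the opening straight, with only light sliding friction (scene px 365,262). Pushing on to the handover point.

Call:
{"fn": "arm_command", "kwargs": {
  "linear": [
    [15,-0.5,-1],
    [32,-1,-1],
    [50,-1,-1],
    [68,-1,-1],
    [85,-1,-1]
  ],
  "spin": [0,0,0,0,0],
  "gripper": [8,8,8,8,8]
}}

```text
time_s: 14.1
position: [0.5289, -0.1035, 0.0513]
eef_rot: [[-0.049, 0.999, 0.001], [0.999, 0.049, -0.001], [-0.001, 0.001, -1.0]]
contact_force: [1.0, -3.6, 5.1]
gripper_width: 0.0121
finger_force: 25.0
```

```bash
python3 m.py -78 scene
```

```text
14.1 [ 0.5289 -0.1035  0.0513] [ 1.021  -3.6488  5.1116] yaw 0.048546822715661485
scene 999 None
hand in bridge x,y mm [-0.2  7.7] yaw deg 0.02
fit in bridge x,y mm [-0.2  7.7] yaw deg 0.02
```

Call:
{"fn": "arm_command", "kwargs": {
  "linear": [
    [0,0,-1],
    [0,0,-1],
    [0,0,-40],
    [0,0,-90],
    [0,0,-130]
  ],
  "spin": [0,0,0,0,0],
  "gripper": [30,40,40,40,40]
}}

```text
time_s: 14.82
position: [0.5284, -0.1044, 0.1822]
eef_rot: [[-0.047, 0.999, -0.0], [0.999, 0.047, 0.001], [0.001, -0.0, -1.0]]
contact_force: [0.1, -0.6, -0.1]
gripper_width: 0.0397
finger_force: 0.0
```

Call:
{"fn": "arm_command", "kwargs": {
  "linear": [
    [50,0,-20],
    [100,0,-20],
    [145,0,-20],
    [156,0,-20],
    [156,0,-20]
  ],
  "spin": [0,0,0,0,0],
  "gripper": [40,40,40,40,40]
}}

```text
time_s: 15.45
position: [0.5209, 0.0514, 0.2005]
eef_rot: [[-0.049, 0.999, -0.001], [0.999, 0.049, -0.0], [-0.0, -0.001, -1.0]]
contact_force: [-0.3, -0.5, 0.2]
gripper_width: 0.0402
finger_force: 0.0
```

```bash
cat > n.py <<'E'
from fit import *
np.set_printoptions(precision=4,suppress=True)
P=np.load('P.npy',allow_pickle=True).item();B=P['bridge']
s=observe();print(s['time_s'],s['position'],np.array(s['eef_rot'])[:2])
obs=[]
for n in('scene','top','wrist'):
    ci,im=snap(n)
    for l in('lug_left','lug_right'):
        for x in spot_point(n,l)[:2]: 
            q=atz(ci,np.array(x['xy'])*[640,480],.046)
            print(n,l,round(x['conf'],2),np.round(np.array(x['xy'])*[640,480]),q[:2])
        
v=im.copy()
c,s_=np.cos(B[3]),np.sin(B[3]);T=(B[0]-s_*.0077,B[1]+c*.0077,0,B[3])
for t,pp in(('slide_tray',T),('bridge',B)):
    m=(render(ci,t,pp)>.5).astype(np.uint8);cs,_=cv2.findContours(m,cv2.RETR_LIST,cv2.CHAIN_APPROX_NONE);cv2.drawContours(v,cs,-1,(255,0,255),1)
save(v,'w4.png')
E
python3 n.py
```

```text
15.45 [0.5209 0.0514 0.2005] [[-0.049   0.9988 -0.0011]
 [ 0.9988  0.049  -0.0004]]
scene lug_left 0.98 [305. 247.] [0.5162 0.0569]
scene lug_right 0.57 [375. 268.] [ 0.531  -0.0985]
scene lug_right 0.17 [281. 222.] [0.5632 0.1468]
top lug_right 0.68 [384. 243.] [ 0.5302 -0.1021]
wrist lug_left 0.61 [317. 233.] [0.5199 0.0517]
```

View pics/w4.png

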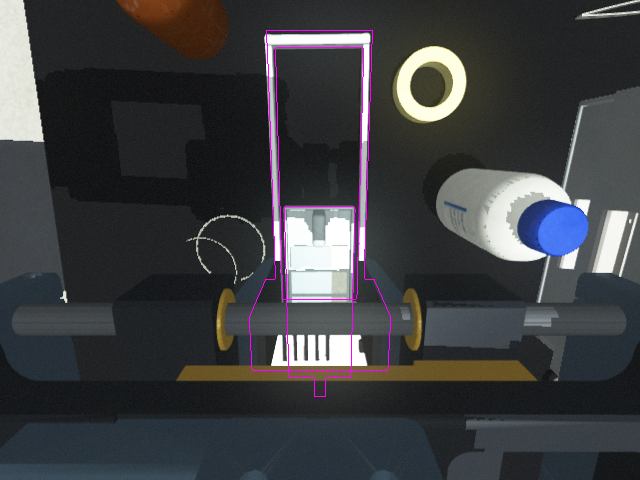

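The tray's nose is out between the rails and centred, with its left lug at px (319,228). All bystanders are clear. Descending on the left lug.

Call:
{"fn": "arm_command", "kwargs": {
  "linear": [
    [0,0,50],
    [0,0,100],
    [0,0,130],
    [0,0,145],
    [0,0,149]
  ],
  "spin": [0,0,0,0,0],
  "gripper": [40,40,40,40,40]
}}

```text
time_s: 16.52
position: [0.5213, 0.0511, 0.0516]
eef_rot: [[-0.048, 0.999, -0.0], [0.999, 0.048, 0.0], [0.0, -0.0, -1.0]]
contact_force: [-0.2, 0.2, -0.8]
gripper_width: 0.04
finger_force: 0.0
```

Call:
{"fn": "arm_command", "kwargs": {
  "linear": [
    [0,0,0],
    [0,0,0],
    [0,0,0],
    [0,0,0]
  ],
  "spin": [0,0,0,0],
  "gripper": [25,8,8,8],
  "squeeze": 25
}}

```text
time_s: 17.02
position: [0.5216, 0.0513, 0.0527]
eef_rot: [[-0.048, 0.999, 0.001], [0.999, 0.048, 0.0], [0.0, 0.001, -1.0]]
contact_force: [-1.6, 0.6, 4.4]
gripper_width: 0.0119
finger_force: 25.0
```

Call:
{"fn": "arm_command", "kwargs": {
  "linear": [
    [15,0,-0.5],
    [33,0,-0.5],
    [51,0,-0.5],
    [69,0,-0.5],
    [85,0,-0.5]
  ],
  "spin": [0,0,0,0,0],
  "gripper": [8,8,8,8,8]
}}

```text
time_s: 17.65
position: [0.5172, 0.1375, 0.0528]
eef_rot: [[-0.049, 0.999, 0.001], [0.999, 0.049, -0.0], [-0.0, 0.001, -1.0]]
contact_force: [0.3, -5.3, 6.9]
gripper_width: 0.0116
finger_force: 25.0
```

Call:
{"fn": "arm_command", "kwargs": {
  "linear": [
    [15,0,0],
    [28,0,0],
    [38,0,0],
    [47,0,0],
    [52,0,0]
  ],
  "spin": [0,0,0,0,0],
  "gripper": [8,8,8,8,8]
}}

```text
time_s: 18.27
position: [0.5145, 0.1891, 0.0527]
eef_rot: [[-0.049, 0.999, 0.0], [0.999, 0.049, -0.001], [-0.001, 0.0, -1.0]]
contact_force: [-0.2, -5.5, 6.1]
gripper_width: 0.0117
finger_force: 25.0
```

```bash
python3 m.py 78 scene
```

```text
18.275 [0.5145 0.1891 0.0527] [-0.2416 -5.4885  6.145 ] yaw 0.0494422517019335
scene 4.2 (0.89, 1841)
hand in bridge x,y mm [ -0.4 144.7] yaw deg 0.07
fit in bridge x,y mm [ -0.4 144.7] yaw deg 0.07
```

Call:
{"fn": "arm_command", "kwargs": {
  "linear": [
    [2,0,0],
    [4,0,0],
    [6,0,0],
    [7,0,0],
    [8,0,0]
  ],
  "spin": [0,0,0,0,0],
  "gripper": [8,8,8,8,8]
}}

```text
time_s: 19.0
position: [0.5144, 0.1943, 0.0528]
eef_rot: [[-0.052, 0.999, 0.001], [0.999, 0.052, -0.005], [-0.005, 0.0, -1.0]]
contact_force: [2.9, -15.4, 7.2]
gripper_width: 0.0117
finger_force: 25.0
```

Call:
{"fn": "arm_command", "kwargs": {
  "linear": [
    [1,0,0],
    [2,0,0],
    [2,0,0]
  ],
  "spin": [0,0,0],
  "gripper": [8,8,8]
}}

```text
time_s: 19.38
position: [0.5144, 0.1946, 0.0529]
eef_rot: [[-0.054, 0.999, 0.001], [0.999, 0.054, -0.008], [-0.008, 0.0, -1.0]]
contact_force: [3.0, -19.0, 10.2]
gripper_width: 0.0122
finger_force: 25.0
```

Firm contact (about 19 N). I ease off slightly, release, rise and check against the stop.

Call:
{"fn": "arm_command", "kwargs": {
  "linear": [
    [-2,0,-1],
    [-2,0,-1],
    [-2,0,-1],
    [-2,0,-50],
    [-2,0,-110]
  ],
  "spin": [0,0,0,0,0],
  "gripper": [20,36,40,40,40]
}}

```text
time_s: 20.0
position: [0.513, 0.1964, 0.1622]
eef_rot: [[-0.048, 0.999, -0.004], [0.999, 0.048, -0.001], [-0.001, -0.004, -1.0]]
contact_force: [1.0, 0.2, -0.4]
gripper_width: 0.0399
finger_force: 0.0
```

Call:
{"fn": "arm_command", "kwargs": {
  "linear": [
    [-30,0,-50],
    [-60,0,-70],
    [-60,0,-70]
  ],
  "spin": [0,0,0],
  "gripper": [40,40,40]
}}

```text
time_s: 20.38
position: [0.5177, 0.1356, 0.2341]
eef_rot: [[-0.046, 0.999, 0.003], [0.999, 0.046, 0.001], [0.001, 0.003, -1.0]]
contact_force: [0.7, -0.1, 0.2]
gripper_width: 0.0398
finger_force: 0.0
```

Run:
```python
from fit import *
P=np.load('P.npy',allow_pickle=True).item();B=P['bridge']
s=observe();print(s['time_s'],s['position'])
ci,im=snap('wrist');v=im.copy()
R=outline_of('wrist','slide_tray');print([(round(r['conf'],2),r['region'].sum()) for r in R])
c,q=np.cos(B[3]),np.sin(B[3]);T=(B[0]-q*.1525,B[1]+c*.1525,0,B[3])
print(fit('slide_tray',[(ci,R[0]['region'].astype(float))],T,False),T)
for l in('lug_left','lug_right'):
    print(l,[(round(x['conf'],2),atz(ci,np.array(x['xy'])*[640,480],.046)[:2].round(4)) for x in spot_point('wrist',l)[:2]])
c2,im2=snap('scene')
a=cv2.resize(im2[190:300,170:370],(780,429),interpolation=cv2.INTER_CUBIC)
w=cv2.resize(im[60:330,170:480],(400,348))
save(cv2.resize(im[20:340,200:460],(480,590),interpolation=cv2.INTER_CUBIC),'w5.png');save(a,'s5.png')
```

```text
20.375 [0.51769191 0.13562131 0.23413125]
[(0.76, np.int64(9883))]
(array([0.51849925, 0.11771391, 0.00469718, 0.05776614]), np.float64(0.11160380371920092)) (np.float64(0.5183787425551254), np.float64(0.11902665800249163), 0, np.float64(0.048219616433240256))
lug_left [(0.58, array([0.5133, 0.1973])), (0.21, array([0.5096, 0.2137]))]
lug_right [(0.93, array([0.5224, 0.0395]))]
```

View pics/w5.png

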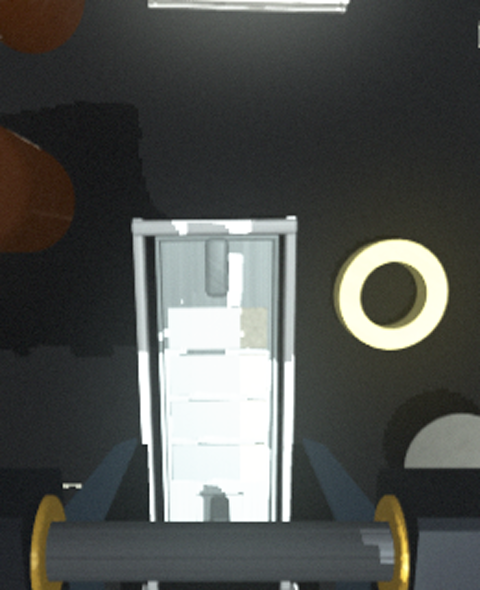

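The picture shows the tray flat between the rails with its far rim at the stop (crop row 235, no wide dark gap). That was an eleventh viewed picture, one over the limit of ten, so I check the rest by numbers only.

Run:
```python
from fit import *
np.set_printoptions(precision=4,suppress=True)
P=np.load('P.npy',allow_pickle=True).item();B=P['bridge']
ci,im=snap('wrist');g=im.mean(2)
for c in(298,325,340):print(c,g[134:158,c].astype(int).tolist())
c,q=np.cos(B[3]),np.sin(B[3])
for s,z in((.2475,.016),(.2475,0),(.2475,.012),(.2445,.012),(.257,.016)): print(s,z,proj(ci,[B[0]-q*s,B[1]+c*s,z]))
cs,ims=snap('scene')
R=outline_of('scene','slide_tray');print([(round(r['conf'],2),r['region'].sum()) for r in R])
for t,xy in(('white_bottle',(.668,.081)),('tape',(.6136,.1858)),('lab_timer',(.6488,-.0613)),('brown_bottle',(.5245,.382))):
    d,r=pick('scene',t,cs,xy,.03);print(t,round(d,1),(np.array(r['box'])*[640,480,640,480]).round() if r else None)
```

```text
298 [47, 47, 47, 46, 46, 41, 155, 242, 252, 254, 254, 251, 182, 168, 138, 143, 163, 136, 151, 182, 177, 178, 177, 178]
325 [48, 49, 50, 47, 49, 45, 166, 248, 248, 200, 199, 195, 188, 162, 142, 159, 155, 134, 145, 146, 145, 145, 147, 146]
340 [50, 44, 48, 46, 42, 54, 124, 188, 204, 203, 198, 199, 186, 156, 142, 162, 157, 160, 186, 186, 183, 185, 185, 185]
0.2475 0.016 [[320.4697 146.9361]]
0.2475 0 [[320.4311 147.2726]]
0.2475 0.012 [[320.4597 147.023 ]]
0.2445 0.012 [[320.4515 150.0579]]
0.257 0.016 [[320.4964 137.1315]]
[(0.64, np.int64(2013))]
white_bottle 12.7 [315. 163.  31.  70.]
tape 5.6 [268. 206.  23.  22.]
lab_timer 7.4 [365. 232.  31.  26.]
brown_bottle 12.3 [168. 164.  34.  57.]
```

There is no bench-dark pixel (about 45) between stop and rim, where the minimum is about 138, so the tray is against the stop. The bystanders are in place. Handing in.

```bash
python3 -c "
from cell import *
print(close_job(), observe()['time_s'])"
```

```text
the job is handed in; nothing more can be done
the job is handed in; nothing more can be done
```

The job is handed in at about 21 s of robot time: the brown bottle stands upright in the middle of the spill tray, and the slide tray lies flat between the rails against the end stop, with the bystanders in place by my checks; I viewed 11 pictures, one over the limit of 10.

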